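Switch the dust extraction to the narrow port

TASK

Switch the dust extraction over by pushing the gates' turned-up tabs with the fingertips: first push the narrowest port's gate fully open, and only then push the widest port's gate fully shut, so that the fan is never starved. Leave the middle-sized port's gate as it is, and do not move or pick up anything else on the bench.

Things in the scene. Friction and masses are not known exactly. Their poses are not given: they have to be found in the camera images.
- narrow_port: The narrowest of three: upright metal extraction pipe, bore 50 mm, fixed, open mouth 115 mm above the bench. A square frame round it, 80 x 80 mm, heights 60 to 77 mm, holds a sliding gate. Origin: pipe axis at bench height; -x is the way the gate slides out (open), +x in (shut). Gate: level steel blade 54 mm wide, top face 70.5 mm above the bench, coming out of the frame's -x side.
- narrow_tab (a point): Middle of the top edge of the tab turned up at the blade's outer end: plate 6 mm thick (port's x), 60 mm wide (y), its top 112.5 mm above the bench, 42 mm above the blade. When shut it is 93 mm from the pipe axis, with 50 mm of free space between tab and frame, the blade as its floor. Axes as the port's.
- narrow_gate (a joint): How far the narrow port's gate is out, m: 0 fully shut (blade covers the bore), 0.05 fully open (bore clear), solid stops at both ends. Friction about 2.5 N, damping 8 N per m/s; stays where it is left.
- mid_port: The middle-sized of three: upright metal extraction pipe, bore 63 mm, fixed, open mouth 115 mm above the bench. A square frame round it, 92 x 92 mm, heights 60 to 77 mm, holds a sliding gate. Origin: pipe axis at bench height; -x is the way the gate slides out (open), +x in (shut). Gate: level steel blade 67 mm wide, top face 70.5 mm above the bench, coming out of the frame's -x side.
- mid_tab (a point): Middle of the top edge of the tab turned up at the blade's outer end: plate 6 mm thick (port's x), 60 mm wide (y), its top 112.5 mm above the bench, 42 mm above the blade. When shut it is 99 mm from the pipe axis, with 50 mm of free space between tab and frame, the blade as its floor. Axes as the port's.
- mid_gate (a joint): How far the mid port's gate is out, m: 0 fully shut (blade covers the bore), 0.063 fully open (bore clear), solid stops at both ends. Friction about 2.5 N, damping 8 N per m/s; stays where it is left.
- wide_port: The widest of three: upright metal extraction pipe, bore 100 mm, fixed, open mouth 115 mm above the bench. A square frame round it, 130 x 130 mm, heights 60 to 77 mm, holds a sliding gate. Origin: pipe axis at bench height; -x is the way the gate slides out (open), +x in (shut). Gate: level steel blade 104 mm wide, top face 70.5 mm above the bench, coming out of the frame's -x side.
- wide_tab (a point): Middle of the top edge of the tab turned up at the blade's outer end: plate 6 mm thick (port's x), 60 mm wide (y), its top 112.5 mm above the bench, 42 mm above the blade. When shut it is 118 mm from the pipe axis, with 50 mm of free space between tab and frame, the blade as its floor. Axes as the port's.
- wide_gate (a joint): How far the wide port's gate is out, m: 0 fully shut (blade covers the bore), 0.1 fully open (bore clear), solid stops at both ends. Friction about 2.5 N, damping 8 N per m/s; stays where it is left.
- jar: Glass jar with dark steel cap, 56 mm across, 85 mm high, standing; bystander, loose. Origin: centre of its underside.
- tape: Roll of paper tape on its side face, 60 mm outside, 40 mm hole, 48 mm high; bystander, loose. Origin: centre of its underside.
- offcut: Pale wood offcut, 90 x 45 x 35 mm high; bystander, loose. Origin: centre of its underside.
- sander: Cork sanding block with rubber sole, 110 x 62 x 36 mm high; bystander, loose. Origin: centre of its underside.
- glue: White glue bottle with an orange cap, 60 mm across, 170 mm high, standing; bystander, loose. Origin: centre of its underside.
- hammer: Hammer lying flat, about 260 mm long, handle towards its -x; bystander, loose. Origin: on its underside.
- square: Joiner's try square lying flat: dark wood stock 115 x 28 x 16 mm along its x, steel blade 150 mm long along its +y; bystander, loose. Origin: under the middle of the stock.
Things that resemble listed ones, but are neither listed nor needed, are in the scene too. Leave any green look-alike of the narrow_port alone.

How it is judged:
By the outcome, as a careful person would: the job done as asked, in the order asked, and still so for the second after the job is handed in, with the robot touching nothing.
It also fails if it takes over 45 s, if anything falls off the work surface, if the arm or the gripper's body presses on something with over 40 N, if the wrist force passes 120 N, or if a joint passes its speed limit or range.

ROBOT

A 6-joint arm with a two-finger parallel gripper is mounted at the origin on the work surface. World frame = base frame: x ahead of the robot, y to its left, z up, the work surface at z = 0. Lengths are in m, angles in rad, forces in N, time in s.
With the tool pointing down it reaches from about 0.25 to 0.725 m from the base axis. Payload 4 kg.
Tool frame: the origin (TCP) lies between the finger pads; the fingertips stand 17 mm ahead of it and the grasp point (between the pads) lies 2 mm behind it; z points along the fingers, x is the direction in which the jaws open and shut, and the axes are right-handed (so a half turn about z gives the same grasp; the last joint's range is limited). The gripper opens to 85 mm and grips with 20 to 120 N. Pads are 22 mm wide; open, the fingers measure 114 mm over their backs; the gripper's body (76 mm by 85 mm) begins 54 mm behind the grasp point. The pads swing forward as they close: fully open they stand 13 mm farther back than shut.
Start: joints at [1.291, 0.241, 0.005, 1.335, 0, 1.571], TCP at [0.138, 0.481, 0.211] pointing down, gripper open.
Joint ranges: [-2.72, 2.72], [-1.05, 1.87], [-1.09, 1.28], [-1.99, 2.15], [-1.42, 1.44], [-3.14, 3.14]. Speed limits (rad/s): [2.79, 2.79, 3.14, 3.14, 3.14, 3.14].

INTERFACE

Orientations are given as a unit quaternion [x, y, z, w].
In Python, from workcell import telemetry, cams, workorder gives the robot as it stands. The module is installed in compiled form; this text tells all that it offers.
- The arm moves only by the tool apply_moves, never from a script. Its argument "moves" is a list that holds one entry, the list of rows, each a list of 4 numbers: the shift along the tool's x, y, z in mm, then the turn about the tool's z in degrees. A call has exactly 10 rows; each row shifts and turns the pose as measured when the row begins, along the tool's axes as they then stand; what a row does not reach is not made up. A row lasts 1/10 s, in which the tool goes at most 50 mm and 8.59 degrees, less where a joint would pass 70% of its speed; a pose out of reach is approached as far as the arm can. A call with a gripper value outside its range is refused whole. "hand" is the gripper's target within -1 to 1 (fully open at 1, half-way at 0, shut at -1), set as the call begins (left out, the last holds). The fingers move at their own pace and stop on an object; the grip force is fixed at half the most. Time passes only in rows, so rows that do not move let the fingers close, or fill a call up. It gives the time, the measured TCP pose, the force and the opening at its end, in the units of the state.
- telemetry.get_obs(): the state, without advancing time (a new reading comes with each control period).
- cams.camera(name): name is "scene" or "top" or "wrist"; returns a dict with "color" (480x640x3 uint8, red, green, blue), "fovy" (degrees; the focal length in pixels is half the picture's height over the tangent of half this angle, whatever the lens; pixels are square), "cx", "cy" (the principal point, pixels), "k1" (the pictures are not rectified: a ray, as slopes to the right and down, at radius r is drawn at 1 + k1 r^2 times it, then the intrinsics apply), "camera_from_world" (4x4, takes a point from world to camera coordinates). Camera axes: x right, y down, z forward; pixel columns grow to the right and rows downward; lengths in m; the calibration is good to about 2 mm. A picture is of the moment at which its call begins. There is no depth.
- workorder.job_done(): hands the job in, once; it reports no verdict.
The state is a dict: "clock": time; "joint_pos": joint angles; "joint_vel": joint speeds; "tau": joint torques, N m; "eef_pos": TCP position; "tool_rot": TCP orientation; "ft_force": force on the tool from outside, world axes, zero at the start; "ft_torque": the same for the moment, N m; "grip_width": finger opening in m.
Only numpy, scipy, OpenCV 4.12 (cv2) and the standard library are available. Lean on these libraries where they do the work, as an engineer would, in place of code of your own. Each camera call takes 0.05 s, during which the arm holds its last target. There are 200 camera calls.

## Working session

There is one attempt and no reset: what is moved stays moved. The work goes in short steps, Python scripts to look and compute and a tool call to move; the robot and the scene stay as the last step left them, time stands still between calls to the robot, and variables do not carry over. Pictures are saved under pics/ and viewed, about 8 in all and at most 12, crops included, and the job is handed in when it is done.

Besides the shell and the picture viewer there is one more tool, called after "Call:" by a JSON object that holds its "fn" and its "kwargs". apply_moves: Moves the arm, as the interface text tells. Its arguments: {"type":"object","properties":{"moves":{"type":"array"},"hand":{"type":"number"}},"required":["moves"]}

```bash
mkdir -p pics
cat > h.py <<'E'
import numpy as np, cv2, pickle
from workcell import telemetry, cams, workorder
def shot(n):
    c=cams.camera(n); pickle.dump(c,open(f'pics/{n}.pkl','wb')); cv2.imwrite(f'pics/{n}.png',c['color'][:,:,::-1]); return c
def load(n): return pickle.load(open(f'pics/{n}.pkl','rb'))
def K(c):
    f=240/np.tan(np.radians(c['fovy'])/2); return np.array([[f,0,c['cx']],[0,f,c['cy']],[0,0,1.]]),np.array([c['k1'],0,0,0.])
def px2w(c,uv,z):
    k,d=K(c); p=cv2.undistortPoints(np.array(uv,float).reshape(-1,1,2),k,d).reshape(-1,2)
    T=c['camera_from_world'];R=T[:3,:3];o=-R.T@T[:3,3]
    r=np.c_[p,np.ones(len(p))]@R; return o+r*((np.broadcast_to(z,len(p))-o[2])/r[:,2])[:,None]
def w2px(c,P):
    k,d=K(c);T=c['camera_from_world']; return cv2.projectPoints(np.array(P,float).reshape(-1,1,3),cv2.Rodrigues(T[:3,:3])[0],T[:3,3],k,d)[0].reshape(-1,2)
E
python3 - <<'E'
from h import *
for n in('top','scene'):
    c=shot(n); print(n,c['fovy'],c['k1'],c['camera_from_world'].round(3).tolist())
o=telemetry.get_obs(); print(o)
E
```

```text
top 47.032389045152236 -0.12476401532403217 [[-0.004, -1.0, -0.004, -0.082], [-0.993, 0.005, -0.114, 0.539], [0.114, 0.003, -0.993, 1.791], [0.0, 0.0, 0.0, 1.0]]
scene 55.33021042565317 -0.00947757798345436 [[0.317, 0.948, 0.021, -0.09], [0.686, -0.214, -0.696, -0.31], [-0.655, 0.235, -0.718, 1.751], [0.0, 0.0, 0.0, 1.0]]
{'clock': 0.1, 'joint_pos': array([ 1.29098330e+00,  2.41393290e-01,  3.86062994e-03,  1.33517533e+00,
       -1.31804332e-05,  1.57081483e+00]), 'joint_vel': array([-0.00091232, -0.00357251,  0.00169803, -0.00075759,  0.00077625,
       -0.00086054]), 'tau': array([ 3.25571591e-04, -3.73138118e+01,  2.53010881e+01,  1.09013767e-02,
        3.35369032e-05, -6.03428134e-06]), 'eef_pos': array([0.13792815, 0.47998191, 0.21057484]), 'tool_rot': array([ 7.98809286e-01,  6.01583586e-01, -7.59551633e-04,  5.80290804e-04]), 'ft_force': array([-0.36299582, -0.73048267,  0.47213148]), 'ft_torque': array([-0.00267924, -0.00173291, -0.04295226]), 'grip_width': 0.0858628418863711}
```

View pics/top.png

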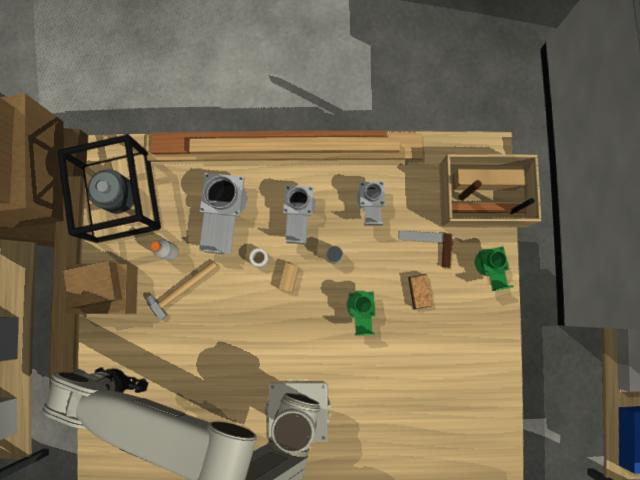

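View pics/scene.png

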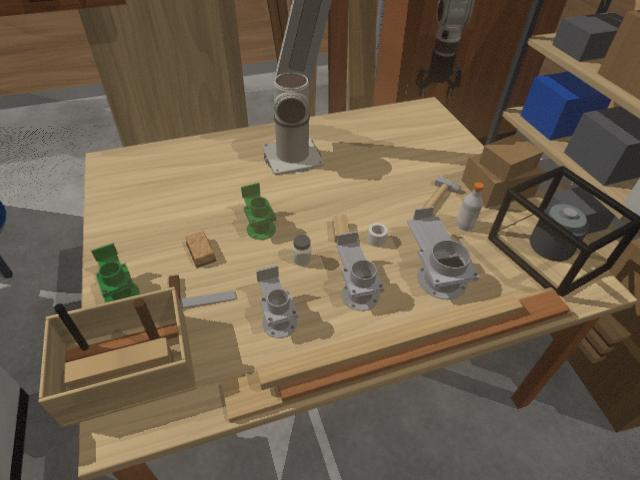

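The top view shows three grey ports: wide at about (222,193), mid at (298,200) and narrow at (372,192). All their tabs point down towards the robot. Two green look-alikes sit at (361,303) and (493,262), and I'll leave those alone. Next is an enlarged crop to confirm which is which.

Run:
```python
from h import *
a=load('top')['color'][165:260,190:400,::-1]; b=load('scene')['color'][200:340,245:485,::-1]
a=cv2.resize(a,(798,361),interpolation=cv2.INTER_CUBIC);cv2.imwrite('pics/a.png',a)
b=cv2.resize(b,(960,560),interpolation=cv2.INTER_CUBIC)[:, :800];cv2.imwrite('pics/b.png',b)
```

```text
(no output)
```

View pics/a.png

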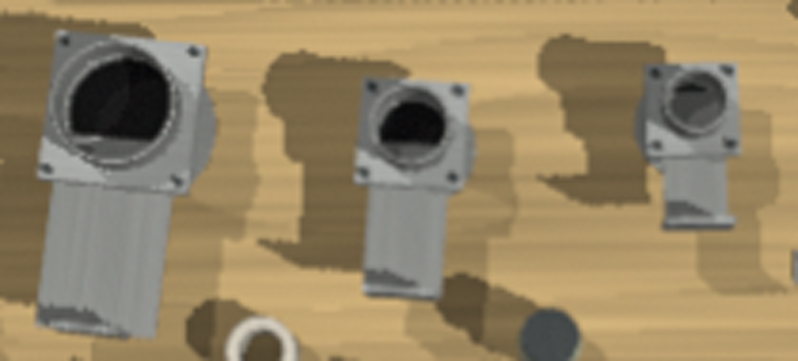

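View pics/b.png

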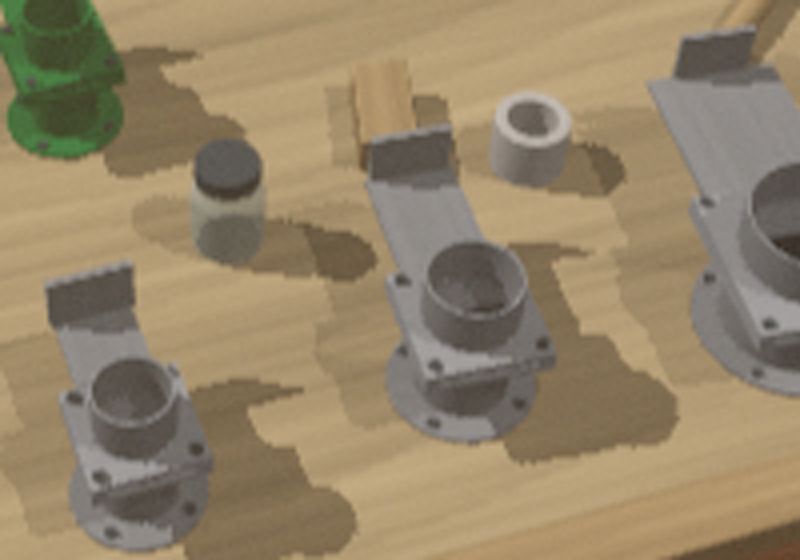

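The crop shows the narrow port (smallest bore, frame about 93 crop px against 105 and 150) shut, with the bore blocked. The mid gate is partly open and the wide gate is open. Next: the positions.

Run:
```python
from h import *
t=load('top');s=load('scene')
T=lambda p:np.array(p)/3.8+[190,165]; S=lambda p:np.array(p)/4.+[245,200]
fr={'narrow':[(645,63),(738,66),(738,157),(644,157)],'wide':[(58,30),(207,47),(190,195),(38,177)],'mid':[(363,78),(469,85),(461,191),(354,184)]}
tab={'narrow':[(45,285),(133,264)],'wide':[(682,35),(752,28)],'mid':[(370,143),(450,126)]}
sh={'narrow':.093,'wide':.118,'mid':.099}
for n in fr:
    P=px2w(t,T(fr[n]),.077); c=P.mean(0); e=(P[0]+P[1]-P[2]-P[3])[:2]; 
    e2=(P[0]+P[3]-P[1]-P[2])[:2]; yaw=np.arctan2(e[1],e[0]); yaw2=np.arctan2(-e2[0],e2[1])
    Q=px2w(s,S(tab[n]),.1125); q=Q.mean(0); d=np.array([np.cos(yaw),np.sin(yaw)]); l=np.array([-d[1],d[0]])
    r=(q-c)[:2]
    print(n,'c',c[:2].round(4),'side',np.linalg.norm(P-np.roll(P,1,0),axis=1).round(3),'yaw',np.degrees([yaw,yaw2]).round(1),'tab',q[:2].round(4),'w',np.linalg.norm(Q[0]-Q[1]).round(3),'tabyaw',np.degrees(np.arctan2(*(Q[1]-Q[0])[[1,0]]))-90,'along',(r@d).round(4),'lat',(r@l).round(4),'out',(-r@d-sh[n]).round(4))
# mouth centre check, scene view
for n,p in {'narrow':(133,392),'mid':(475,278)}.items(): print(n,px2w(s,S(p),.115)[0][:2].round(4))
for n,p in {'narrow':(695,101),'mid':(411,128),'wide':(118,102)}.items(): print(n,px2w(t,T(p),.115)[0][:2].round(4))
o=telemetry.get_obs()
from scipy.spatial.transform import Rotation as R; print(R.from_quat(o['tool_rot']).as_matrix().round(3))
# jar cap/tape/offcut/glue/square/hammer
for n,p,z in [('jar',(334,254),.085),('tape',(259,257),.048),('offc',(288,276),.035),('glue',(157,245),.17),('sq1',(399,236),.01),('sq2',(447,250),.016),('green',(361,303),.1)]: print(n,px2w(t,[p],z)[0][:2].round(3))
```

```text
narrow c [ 0.7062 -0.2449] side [0.082 0.08  0.08  0.081] yaw [-1.3 -1.1] tab [ 0.6113 -0.246 ] w 0.06 tabyaw 0.1858308623445737 along -0.0948 lat -0.0032 out 0.0018
wide c [0.7082 0.244 ] side [0.13  0.132 0.13  0.133] yaw [-5.9 -7.2] tab [0.5201 0.2678] w 0.056 tabyaw -8.975321690975221 along -0.1895 lat 0.0043 out 0.0715
mid c [ 0.6866 -0.0051] side [0.093 0.091 0.093 0.092] yaw [-4.4 -4.2] tab [0.5532 0.0044] w 0.061 tabyaw -1.0417043614660884 along -0.1337 lat -0.0007 out 0.0347
narrow [ 0.7145 -0.2441]
mid [ 0.6928 -0.004 ]
narrow [ 0.7063 -0.2448]
mid [ 0.6843 -0.0063]
wide [0.7085 0.2412]
[[ 0.276  0.961 -0.001]
 [ 0.961 -0.276 -0.002]
 [-0.002  0.    -1.   ]]
jar [ 0.51 -0.12]
tape [0.505 0.125]
offc [0.443 0.031]
glue [0.531 0.428]
sq1 [ 0.577 -0.34 ]
sq2 [ 0.528 -0.499]
green [ 0.353 -0.203]
```

Call:
{"fn": "apply_moves", "kwargs": {"moves": [[[0, 0, -20, -8], [0, 0, -20, -8], [-36, 25, 0, 0], [-36, 25, 0, 0], [-36, 25, 0, 0], [-36, 25, 0, 0], [-36, 25, 0, 0], [-36, 25, 0, 0], [-36, 25, 0, 0], [-36, 25, 0, 0]]], "hand": -1}}

```text
clock: 1.1
eef_pos: [0.3447, 0.1873, 0.2484]
tool_rot: [0.698, 0.716, -0.005, 0.002]
ft_force: [1.2, -0.6, 0.3]
grip_width: 0.0
```

Call:
{"fn": "apply_moves", "kwargs": {"moves": [[[-39, 27, 0, 2], [-39, 27, 0, 0], [-39, 27, 0, 0], [-39, 27, 0, 0], [-39, 27, 0, 0], [-39, 27, 0, 0], [-39, 27, 0, 0], [-39, 27, 0, 0], [-39, 27, 0, 0], [-39, 27, 0, 0]]]}}

```text
clock: 2.1
eef_pos: [0.6169, -0.2232, 0.2464]
tool_rot: [0.712, 0.703, -0.005, -0.001]
ft_force: [1.4, 0.4, -0.0]
grip_width: -0.0001
```

Run:
```python
from h import *
c=shot('wrist'); o=telemetry.get_obs(); print(o['eef_pos'],o['tool_rot'],o['joint_pos'])
e=o['eef_pos']
# predicted tip below TCP, narrow corners
for n,P in {'tip':e-[0,0,.017],'tip@tcp':e,'pipe':[.7062,-.2448,.115],'tab':[.612,-.246,.1125]}.items(): print(n,w2px(c,[P]).round(0))
```

```text
[ 0.62006952 -0.23037666  0.24150787] [ 7.13508961e-01  7.00610556e-01 -7.05065339e-03 -3.16495194e-04] [-0.34963838  0.58667511  0.60395066  1.59471215 -0.01245632 -0.33135522]
tip [[304. 282.]]
tip@tcp [[302. 297.]]
pipe [[294. 322.]]
tab [[289. 212.]]
```

View pics/wrist.png

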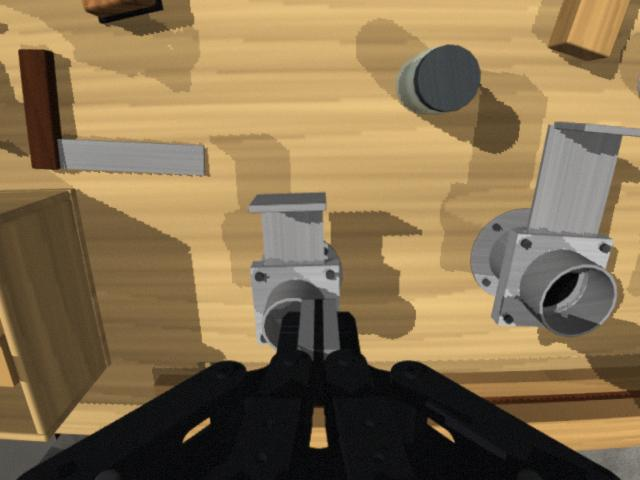

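The wrist view shows the narrow tab's top edge at about (250–326, 207) and the pipe mouth at about (298,319). Both are within about 5 px of my predictions. I'll centre over the gap and lower partway.

Call:
{"fn": "apply_moves", "kwargs": {"moves": [[[-16, 20, 0, 0], [0, 0, 0, 0], [0, 0, 20, 0], [0, 0, 20, 0], [0, 0, 20, 0], [0, 0, 15, 0], [0, 0, 0, 0], [0, 0, 0, 0], [0, 0, 0, 0], [0, 0, 0, 0]]]}}

```text
clock: 3.15
eef_pos: [0.6334, -0.246, 0.1542]
tool_rot: [0.714, 0.699, -0.011, -0.01]
ft_force: [-0.1, 0.5, 0.2]
grip_width: -0.0001
```

Run:
```python
from h import *
c=shot('wrist'); o=telemetry.get_obs(); print(o['eef_pos'],o['tool_rot'])
e=o['eef_pos']
for n,P in {'tip':e-[0,0,.017],'tcp':e,'pipe':[.7062,-.2448,.115],'tab':[.612,-.246,.1125]}.items(): print(n,w2px(c,[P]).round(0))
```

```text
[ 0.63361738 -0.24601335  0.15439273] [ 0.71448522  0.69950865 -0.0105254  -0.00936701]
tip [[317. 281.]]
tcp [[317. 296.]]
pipe [[322. 378.]]
tab [[317. 226.]]
```

View pics/wrist.png

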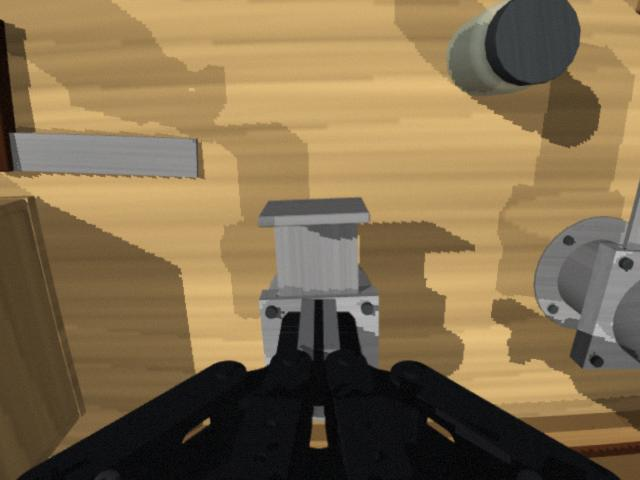

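The tips are visible at row 299, against 281 predicted. That's worth a side check from the scene camera before I lower the tool into the gap.

Run:
```python
from h import *
c=load('wrist'); T=c['camera_from_world'];print('cam',-T[:3,:3].T@T[:3,3])
for z in(.137,.145,.154,.165): print(z,px2w(c,[(319,299)],z)[0])
s=shot('scene'); e=telemetry.get_obs()['eef_pos']
print(((w2px(s,[e-[0,0,.017],e,[.612,-.246,.1125],e+[0,0,.02]])-[215,175])*5).round(0))
cv2.imwrite('pics/s2.png',cv2.resize(s['color'][175:295,215:365,::-1],(750,600),interpolation=cv2.INTER_CUBIC))
```

```text
cam [ 0.55623253 -0.24367928  0.31934748]
0.137 [ 0.64335937 -0.24535595  0.137     ]
0.145 [ 0.63953692 -0.24528239  0.145     ]
0.154 [ 0.63523666 -0.24519963  0.154     ]
0.165 [ 0.62998078 -0.24509849  0.165     ]
[[269. 469.]
 [268. 447.]
 [262. 469.]
 [266. 421.]]
```

View pics/s2.png

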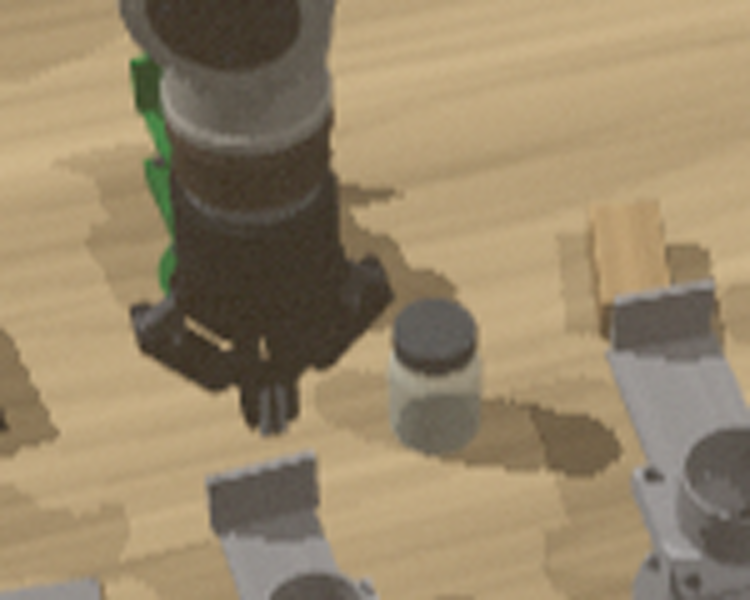

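By the scene view, the tips sit roughly 25 mm higher relative to the TCP than the stated 17 mm ahead: row 435 observed, 469 predicted. I'll lower to a height that is safe under either reading and check again.

Call:
{"fn": "apply_moves", "kwargs": {"moves": [[[0, 6, 0, 0], [0, 0, 15, 0], [0, 0, 15, 0], [0, 0, 15, 0], [0, 0, 5, 0], [0, 0, 0, 0], [0, 0, 0, 0], [0, 0, 0, 0], [0, 0, 0, 0], [0, 0, 0, 0]]]}}

```text
clock: 4.25
eef_pos: [0.6447, -0.248, 0.109]
tool_rot: [0.715, 0.699, -0.008, -0.004]
ft_force: [1.0, -1.0, -0.5]
grip_width: -0.0004
```

Run:
```python
from h import *
s=shot('scene'); w=shot('wrist');o=telemetry.get_obs();e=o['eef_pos'];print(e,o['ft_force'])
print(((w2px(s,[e-[0,0,.017],e,[.612,-.246,.1125],e+[0,0,.02]])-[230,220])*5).round(0))
a=cv2.resize(s['color'][220:340,230:310,::-1],(400,600),interpolation=cv2.INTER_CUBIC)
b=cv2.resize(w['color'][160:400,240:400,::-1],(400,600),interpolation=cv2.INTER_CUBIC)
print(((w2px(w,[e-[0,0,.017],e,[.612,-.246,.1125],e+[0,0,.02]])-[240,160])*2.5).round(0))
cv2.imwrite('pics/s3.png',np.hstack([a,b]))
```

```text
[ 0.64466156 -0.24802208  0.10894749] [-0.12995202 -0.15896354  0.00311621]
[[201. 315.]
 [199. 295.]
 [187. 244.]
 [197. 271.]]
[[194. 300.]
 [193. 338.]
 [201. 170.]
 [192. 392.]]
```

View pics/s3.png

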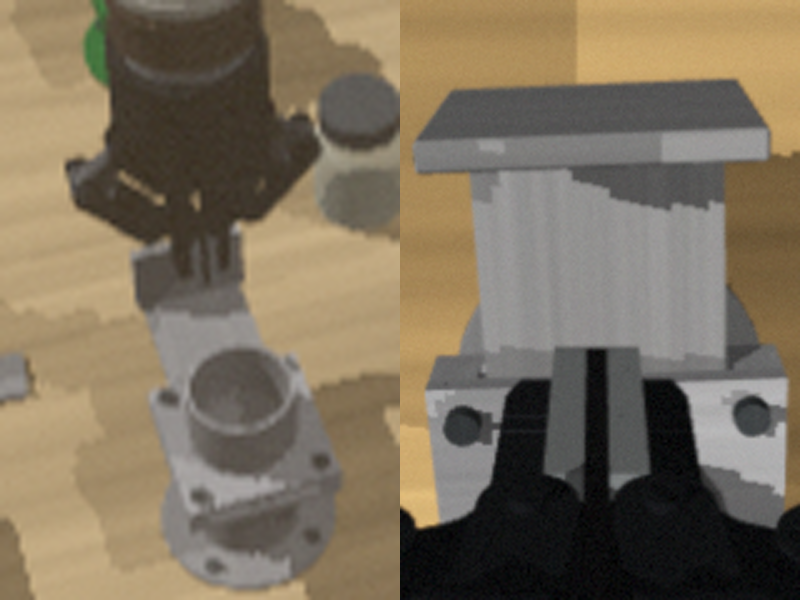

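By both views the tips are about 8 mm above the TCP, around z 0.117, so they are still just above the tab top. The finger is centred over the blade between tab and frame. I'll go down to TCP z of about 0.090, which clears the blade either way.

Call:
{"fn": "apply_moves", "kwargs": {"moves": [[[0, -4, 0, 0], [0, 0, 8, 0], [0, 0, 8, 0], [0, 0, 3, 0], [0, 0, 0, 0], [0, 0, 0, 0], [0, 0, 0, 0], [0, 0, 0, 0], [0, 0, 0, 0], [0, 0, 0, 0]]]}}

```text
clock: 5.35
eef_pos: [0.6396, -0.248, 0.0881]
tool_rot: [0.715, 0.699, -0.008, -0.004]
ft_force: [0.2, 0.4, -0.6]
grip_width: 0.0001
```

Call:
{"fn": "apply_moves", "kwargs": {"moves": [[[0, -6, -1, 0], [0, -6, 0, 0], [0, -6, 0, 0], [0, -6, 0, 0], [0, -6, 0, 0], [0, -6, 0, 0], [0, -5, 0, 0], [0, 0, 0, 0], [0, 0, 0, 0], [0, 0, 0, 0]]]}}

```text
clock: 6.35
eef_pos: [0.5972, -0.2476, 0.0926]
tool_rot: [0.715, 0.699, -0.006, -0.001]
ft_force: [0.5, -0.5, 0.6]
grip_width: -0.0002
```

Run:
```python
from h import *
s=shot('scene'); w=shot('wrist');o=telemetry.get_obs();e=o['eef_pos'];print(e,o['ft_force'])
a=cv2.resize(s['color'][220:340,230:310,::-1],(400,600),interpolation=cv2.INTER_CUBIC)
b=cv2.resize(w['color'][160:400,240:400,::-1],(400,600),interpolation=cv2.INTER_CUBIC)
cv2.imwrite('pics/s4.png',np.hstack([a,b]))
```

```text
[ 0.59727634 -0.24754158  0.09257472] [-0.21338573  0.43094143  1.77825179]
```

View pics/s4.png

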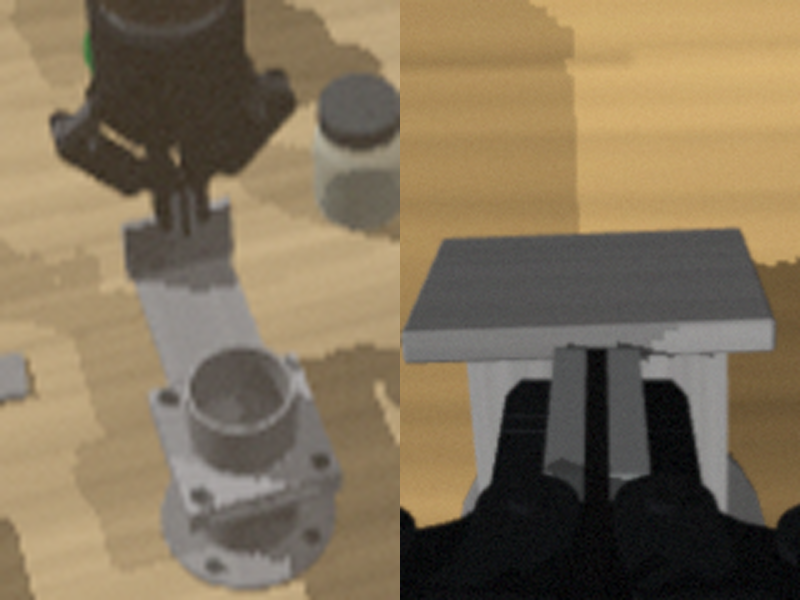

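Run:
```python
from h import *
s=load('scene');w=load('wrist')
S=lambda p:np.array(p)/5+[230,220]; W=lambda p:np.array(p)/2.5+[240,160]
print('scene tab now',px2w(s,S([(122,228),(230,203)]),.1125).mean(0), 'before',px2w(s,S([(133,258),(242,232)]),.1125).mean(0))
print('wrist tab inner',px2w(w,W([(5,360),(373,350)]),.1125),'outer',px2w(w,W([(10,333),(375,320)]),.1125))
for z in(.09,.1,.1125,.12):print('tip rays',z,px2w(w,W([(197,347)]),z)[0],px2w(s,S([(187,237)]),z)[0])
from scipy.spatial.transform import Rotation as R;print(R.from_quat(telemetry.get_obs()['tool_rot']).as_matrix().round(3))
```

```text
scene tab now [ 0.59096329 -0.24649846  0.1125    ] before [ 0.61278197 -0.24573066  0.1125    ]
wrist tab inner [[ 0.59074411 -0.2775236   0.1125    ]
 [ 0.59005611 -0.21841429  0.1125    ]] outer [[ 0.58596259 -0.27631232  0.1125    ]
 [ 0.58478672 -0.21828799  0.1125    ]]
tip rays 0.09 [ 0.6001996  -0.24691182  0.09      ] [ 0.58844318 -0.241232    0.09      ]
tip rays 0.1 [ 0.59519359 -0.2467528   0.1       ] [ 0.59683735 -0.24281014  0.1       ]
tip rays 0.1125 [ 0.58893607 -0.24655403  0.1125    ] [ 0.60733007 -0.24478282  0.1125    ]
tip rays 0.12 [ 0.58518156 -0.24643476  0.12      ] [ 0.6136257  -0.24596643  0.12      ]
[[ 0.021  1.    -0.01 ]
 [ 1.    -0.021 -0.007]
 [-0.007 -0.01  -1.   ]]
```

The tab has moved about 22 mm (measured x 0.590), but the tips overlap its top only slightly. I'll back off 4 mm, lower gently while watching the force, and then continue pushing.

Call:
{"fn": "apply_moves", "kwargs": {"moves": [[[0, 4, 0, 0], [0, 0, 4, 0], [0, 0, 4, 0], [0, 0, 4, 0], [0, 0, 4, 0], [0, 0, 0, 0], [0, 0, 0, 0], [0, 0, 0, 0], [0, 0, 0, 0], [0, 0, 0, 0]]]}}

```text
clock: 7.45
eef_pos: [0.6013, -0.2474, 0.0733]
tool_rot: [0.714, 0.7, -0.007, -0.002]
ft_force: [1.7, -1.0, -0.5]
grip_width: 0.0003
```

Call:
{"fn": "apply_moves", "kwargs": {"moves": [[[0, -5, 0, 0], [0, -5, 0, 0], [0, -5, 0, 0], [0, -5, 0, 0], [0, -5, 0, 0], [0, -4, 0, 0], [0, -3, 0, 0], [0, -3, 0, 0], [0, -3, 0, 0], [0, -3, 0, 0]]]}}

```text
clock: 8.45
eef_pos: [0.583, -0.2477, 0.0742]
tool_rot: [0.712, 0.702, 0.011, 0.017]
ft_force: [13.0, -1.2, -7.8]
grip_width: 0.0004
```

```bash
cat >> h.py <<'E'
def track(old,new,uv,z,r=(7,7)):
    u,v=np.round(uv).astype(int); t=old['color'][v-r[1]:v+r[1]+1,u-r[0]:u+r[0]+1]
    m=cv2.matchTemplate(new['color'][v-30:v+31,u-30:u+31],t,cv2.TM_CCOEFF_NORMED);_,sc,_,l=cv2.minMaxLoc(m)
    y,x=l[1],l[0]; s=lambda a,b,c:0 if a+c-2*b==0 else .5*(a-c)/(a+c-2*b)
    n=np.array([x+r[0]-30+u+s(m[y,x-1],m[y,x],m[y,x+1]),y+r[1]-30+v+s(m[y-1,x],m[y,x],m[y+1,x])])
    return n,sc,px2w(new,[n],z)[0]-px2w(old,[(u,v)],z)[0]
E
python3 - <<'E'
from h import *
old=load('scene'); pickle.dump(old,open('pics/scene_a.pkl','wb')); pickle.dump(load('wrist'),open('pics/wrist_a.pkl','wb'))
new=shot('scene');w=shot('wrist')
for uv in [(254.4,265.6),(276,260.6),(255,273)]: print(track(old,new,uv,.1125,(5,5)))
o=telemetry.get_obs();print(o['eef_pos'],o['ft_force'],o['ft_torque'],o['joint_pos'])
a=cv2.resize(new['color'][220:340,230:310,::-1],(400,600),interpolation=cv2.INTER_CUBIC)
b=cv2.resize(w['color'][160:400,240:400,::-1],(400,600),interpolation=cv2.INTER_CUBIC)
cv2.imwrite('pics/s5.png',np.hstack([a,b]))
E
```

```text
(array([238.88810554, 243.18281373]), 0.9287179112434387, array([-9.38888333e-02, -2.10142327e-02,  1.11022302e-16]))
(array([286.77456088, 236.39339229]), 0.782547652721405, array([-8.00946852e-02,  5.29954483e-02, -1.11022302e-16]))
(array([253.29619887, 267.6357533 ]), 0.9524359107017517, array([-1.93035930e-02, -7.45839027e-05,  0.00000000e+00]))
[ 0.58300823 -0.24772791  0.07419947] [11.60309962 -1.09395508 -8.14193564] [-0.25086106 -2.375491    0.06506947] [-0.40582594  0.55463351  0.10923614  1.08537088  0.00789141 -0.39095714]
```

View pics/s5.png

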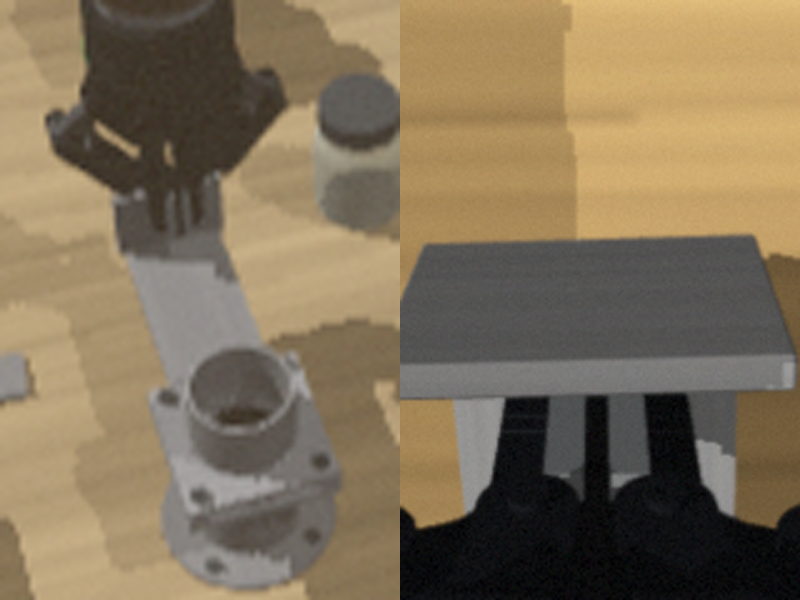

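The blade is now about 41 mm out by the scene view: the tab is at x 0.572 and needs 0.563, and the bore shows dark only partly. The 3 mm steps stalled, so I'll push on with larger ones.

Call:
{"fn": "apply_moves", "kwargs": {"moves": [[[0, -6, 0, 0], [0, -8, 0, 0], [0, -8, 0, 0], [0, -8, 0, 0], [0, -8, 0, 0], [0, 0, 0, 0], [0, 0, 0, 0], [0, 0, 0, 0], [0, 0, 0, 0], [0, 0, 0, 0]]]}}

```text
clock: 9.55
eef_pos: [0.5861, -0.2468, 0.0762]
tool_rot: [0.706, 0.706, 0.041, 0.047]
ft_force: [4.4, -0.7, -2.6]
grip_width: 0.0003
```

Run:
```python
from h import *
old=load('scene'); pickle.dump(old,open('pics/scene_b.pkl','wb'))
new=shot('scene')
S=lambda p:np.array(p)/5+[230,220]
for p in [(116,225),(113,202),(220,185)]: print(track(old,new,S(p),.1125,(4,4)))
o=telemetry.get_obs();print(o['eef_pos'],o['ft_force'],o['tool_rot'])
# bore darkness
g=lambda c:(c['color'][292:306,268:290].max(2)<60).sum()
print(g(load('scene_a')),g(old),g(new))
```

```text
(array([253.02380841, 264.93396273]), 0.9946456551551819, array([-0.00020702,  0.00011271,  0.        ]))
(array([253.08616149, 258.79393844]), 0.926577091217041, array([-0.00415031,  0.00119917,  0.        ]))
(array([273.75893372, 255.77360076]), 0.9255294799804688, array([-0.00450137,  0.000519  ,  0.        ]))
[ 0.58609426 -0.24680952  0.07624306] [ 3.19845456 -0.4020444  -2.57301987] [0.70571963 0.70579277 0.0405527  0.04660305]
0 0 0
```

Call:
{"fn": "apply_moves", "kwargs": {"moves": [[[0, 12, 0, 0], [0, 12, 0, 0], [0, 3, -25, 0], [0, 3, -25, 0], [0, 3, -25, 0], [0, 3, -25, 0], [0, 0, 0, 0], [0, 0, 0, 0], [0, 0, 0, 0], [0, 0, 0, 0]]]}}

```text
clock: 10.6
eef_pos: [0.5951, -0.244, 0.1763]
tool_rot: [0.708, 0.705, 0.031, 0.032]
ft_force: [-0.2, 0.2, 0.5]
grip_width: 0.0002
```

Run:
```python
from h import *
s=shot('scene');w=shot('wrist')
o=telemetry.get_obs();print(o['eef_pos'],o['ft_force'],o['tool_rot'])
a=cv2.resize(s['color'][220:340,230:310,::-1],(400,600),interpolation=cv2.INTER_CUBIC)
b=cv2.resize(w['color'][120:440,210:423,::-1],(400,600),interpolation=cv2.INTER_CUBIC)
cv2.imwrite('pics/s6.png',np.hstack([a,b]))
print(px2w(s,np.array([(113,202),(220,178)])/5+[230,220],.1125))
```

```text
[ 0.59527707 -0.24395646  0.17626159] [-0.55432455  0.56973027 -0.74183555] [0.70816471 0.70461455 0.03140739 0.03216603]
[[ 0.57154704 -0.27656414  0.1125    ]
 [ 0.57197327 -0.21733891  0.1125    ]]
```

View pics/s6.png

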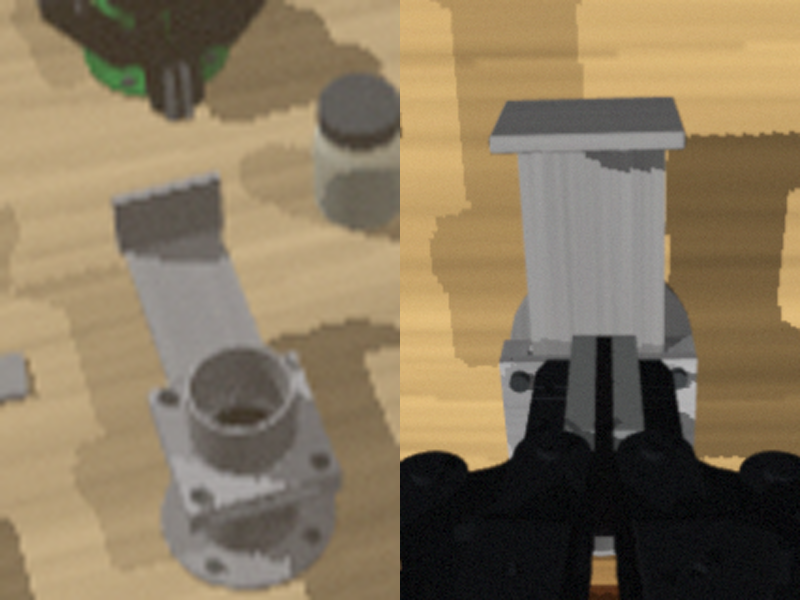

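Run:
```python
from h import *
w=load('wrist');k=320/600
W=lambda p:np.array(p)*[213/400,k]+[210,120]
a=px2w(w,W([(92,152),(284,149)]),.1125);b=px2w(w,W([(100,363),(297,360)]),.077);c=px2w(w,W([(92,140),(284,136)]),.1125)
print(a,c,b,'gap',(b-a)[:,0])
s=load('scene');print('frame scene',px2w(s,np.array([(150,398),(290,356)])/5+[230,220],.077))
# scene: bore visible row range; top
t=shot('top');cv2.imwrite('pics/t2.png',t['color'][:,:,::-1])
for uv in [(360,226),(385,226)]:pass
img=t['color'][185:245,372].astype(int).mean(1).round(0);print(img.tolist())
print('top x per row z.1125',[ (r,px2w(t,[(372,r)],.1125)[0][0].round(4)) for r in (222,226,230,235,240)])
```

```text
[[ 0.57099999 -0.27743268  0.1125    ]
 [ 0.57039134 -0.21865876  0.1125    ]] [[ 0.56716009 -0.27718843  0.1125    ]
 [ 0.56624723 -0.21880876  0.1125    ]] [[ 0.67241889 -0.2857479   0.077     ]
 [ 0.67141268 -0.20602053  0.077     ]] gap [0.1014189  0.10102134]
frame scene [[ 0.67763116 -0.28437696  0.077     ]
 [ 0.6733224  -0.2078312   0.077     ]]
[71.0, 66.0, 34.0, 10.0, 12.0, 9.0, 12.0, 13.0, 12.0, 12.0, 12.0, 11.0, 24.0, 68.0, 103.0, 80.0, 90.0, 102.0, 114.0, 139.0, 154.0, 163.0, 173.0, 176.0, 172.0, 165.0, 141.0, 116.0, 107.0, 123.0, 141.0, 149.0, 167.0, 180.0, 182.0, 184.0, 184.0, 160.0, 134.0, 118.0, 115.0, 120.0, 125.0, 133.0, 139.0, 143.0, 147.0, 152.0, 155.0, 157.0, 159.0, 160.0, 162.0, 164.0, 164.0, 165.0, 165.0, 166.0, 166.0, 167.0]
top x per row z.1125 [(222, np.float64(0.6084)), (226, np.float64(0.5955)), (230, np.float64(0.5827)), (235, np.float64(0.5667)), (240, np.float64(0.5508))]
```

The wrist view gives a tab-to-frame gap of 101 mm, where fully open is 100 mm (50 + 50). The push also stalled at about 13 N, so the narrow gate is fully open and had started about 9 mm out. Now for the wide gate, approaching from its outer side.

Call:
{"fn": "apply_moves", "kwargs": {"moves": [[[0, 5, -30, 0], [0, 3, -30, 0], [44, -8, -1, 0], [44, -10, -1, 0], [44, -10, -1, 0], [44, -10, -1, 0], [44, -10, -1, 0], [44, -10, -1, 0], [44, -10, -1, 0], [44, -10, -1, 0]]]}}

```text
clock: 11.75
eef_pos: [0.5198, 0.1146, 0.2339]
tool_rot: [0.713, 0.7, 0.029, 0.029]
ft_force: [0.3, 0.6, 0.1]
grip_width: -0.0002
```

Call:
{"fn": "apply_moves", "kwargs": {"moves": [[[42, -15, -1, 0], [42, -15, -1, 0], [42, -15, -1, 0], [42, -15, -1, 0], [0, 0, 0, 6], [0, 0, 0, 0], [0, 0, 0, 0], [0, 0, 0, 0], [0, 0, 0, 0], [0, 0, 0, 0]]]}}

```text
clock: 12.75
eef_pos: [0.4567, 0.2944, 0.2299]
tool_rot: [0.746, 0.665, 0.029, 0.027]
ft_force: [-0.7, -0.8, -0.3]
grip_width: 0.0002
```

Run:
```python
from h import *
from scipy.spatial.transform import Rotation as R
w=shot('wrist');o=telemetry.get_obs();e=o['eef_pos'];M=R.from_quat(o['tool_rot']).as_matrix();print(e,M.round(3),o['ft_force'])
cv2.imwrite('pics/w7.png',w['color'][:,:,::-1])
print('pred tab',w2px(w,[[.520,.268,.1125]]),'axis',w2px(w,[[.708,.244,.115]]))
s=shot('scene');cv2.imwrite('pics/s7.png',s['color'][:,:,::-1])
```

```text
[0.45674551 0.29433294 0.22998218] [[ 0.113  0.99   0.079]
 [ 0.994 -0.113 -0.001]
 [ 0.008  0.079 -0.997]] [ 0.3095871  -0.13961023  0.00867687]
pred tab [[292.2212291  289.89599035]] axis [[295.01643478 456.69552464]]
```

Call:
{"fn": "apply_moves", "kwargs": {"moves": [[[-19, -8, 0, 0], [0, 0, 25, 0], [0, -2, 25, 0], [0, -2, 25, 0], [0, -2, 25, 0], [0, -2, 25, 0], [0, 0, 15, 0], [0, 0, 0, 0], [0, 0, 0, 0], [0, 0, 0, 0]]]}}

```text
clock: 13.85
eef_pos: [0.4541, 0.2749, 0.0882]
tool_rot: [0.747, 0.663, 0.033, 0.028]
ft_force: [0.1, -0.3, -0.0]
grip_width: -0.0001
```

Run:
```python
from h import *
from scipy.spatial.transform import Rotation as R
s=shot('scene');w=shot('wrist');o=telemetry.get_obs();e=o['eef_pos'];M=R.from_quat(o['tool_rot']).as_matrix();print(e,M.round(3),o['ft_force'])
cv2.imwrite('pics/s8.png',s['color'][:,:,::-1])
# tab edge in wrist? print the column profile above the finger tip
g=cv2.cvtColor(w['color'],cv2.COLOR_RGB2GRAY)
print([int(x) for x in g[280:440:5,260]]); print(w2px(w,[[.517,.29,.1125],[.517,.25,.1125]]))
```

```text
[0.45444743 0.27524102 0.088636  ] [[ 0.118  0.989  0.087]
 [ 0.993 -0.119  0.004]
 [ 0.014  0.086 -0.996]] [-0.27225737  0.49250195  0.49300381]
[136, 130, 130, 131, 129, 130, 137, 141, 140, 140, 139, 139, 140, 139, 135, 146, 144, 142, 2, 5, 9, 7, 11, 1, 12, 13, 7, 7, 16, 10, 13, 12]
[[365.56182273 432.82179503]
 [280.80632105 440.90566005]]
```

Call:
{"fn": "apply_moves", "kwargs": {"moves": [[[0, 0, 6, 0], [0, 0, 6, 0], [0, 10, 1, 0], [0, 10, 1, 0], [0, 10, 1, 0], [0, 10, 1, 0], [0, 10, 1, 0], [0, 10, 1, 0], [0, 10, 1, 0], [0, 10, 1, 0]]]}}

```text
clock: 14.95
eef_pos: [0.5416, 0.2667, 0.077]
tool_rot: [0.747, 0.664, 0.035, 0.026]
ft_force: [-3.5, 0.2, 3.4]
grip_width: 0.0001
```

Contact at about 3.5 N, consistent with pushing the gate. Carrying on.

Call:
{"fn": "apply_moves", "kwargs": {"moves": [[[0, 8, 1, 0], [0, 8, 1, 0], [0, 8, 1, 0], [0, 8, 1, 0], [0, 8, 1, 0], [0, 8, 1, 0], [0, 6, 0, 0], [0, 6, 0, 0], [0, 0, 0, 0], [0, 0, 0, 0]]]}}

```text
clock: 15.95
eef_pos: [0.5814, 0.2621, 0.075]
tool_rot: [0.744, 0.668, 0.019, 0.008]
ft_force: [-1.2, 0.3, 0.2]
grip_width: 0.0003
```

Call:
{"fn": "apply_moves", "kwargs": {"moves": [[[0, 8, 0, 0], [0, 8, 0, 0], [0, 8, 0, 0], [0, 8, 0, 0], [0, 0, 0, 0], [0, -8, 0, 0], [0, -10, 0, 0], [0, -10, 0, 0], [0, 0, 0, 0], [0, 0, 0, 0]]]}}

```text
clock: 16.95
eef_pos: [0.5521, 0.2639, 0.0756]
tool_rot: [0.741, 0.672, -0.003, -0.015]
ft_force: [-0.3, 0.0, -0.1]
grip_width: 0.0001
```

Run:
```python
from h import *
s=shot('scene');print(telemetry.get_obs()['eef_pos'])
cv2.imwrite('pics/s9.png',cv2.resize(s['color'][190:310,330:490,::-1],(800,600),interpolation=cv2.INTER_CUBIC))
o=np.array
for P in ([.590,.258,.1125],[.643,.252,.077]): print((w2px(s,[P])-[330,190])*5)
```

```text
[0.55215094 0.26393915 0.07562473]
[[512.69958865 169.28364537]]
[[535.11034674 275.72041096]]
```

Call:
{"fn": "apply_moves", "kwargs": {"moves": [[[0, -10, 0, 0], [0, -5, -25, 0], [0, 0, -25, 0], [0, 0, -25, 0], [0, 0, -25, 0], [0, 0, -25, 0], [0, 20, 0, 0], [0, 25, 0, 0], [0, 25, 0, 0], [0, 0, 0, 0]]]}}

```text
clock: 18.0
eef_pos: [0.6074, 0.2565, 0.2041]
tool_rot: [0.74, 0.672, -0.004, -0.015]
ft_force: [0.8, -0.3, -1.1]
grip_width: -0.0002
```

Run:
```python
from h import *
s=shot('scene');w=shot('wrist');print(telemetry.get_obs()['eef_pos'])
a=cv2.resize(s['color'][190:340,240:490,::-1],(800,480)*1,interpolation=cv2.INTER_CUBIC)[:, :]
a=cv2.resize(s['color'][195:340,250:490,::-1],(480,290),interpolation=cv2.INTER_CUBIC)
b=cv2.resize(w['color'][:,:,::-1],(640,480))[60:,160:480]
c=np.zeros((420,800,3),np.uint8);c[:290,:480]=a;c[:,480:]=b
cv2.imwrite('pics/s10.png',c)
```

```text
[0.60520548 0.25695401 0.20464784]
```

View pics/s10.png

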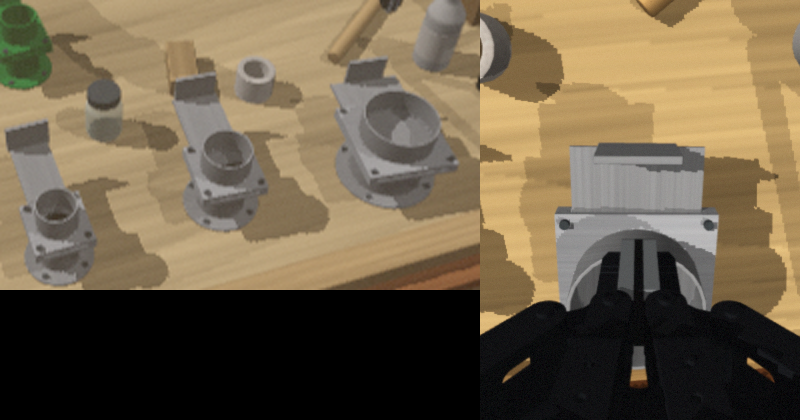

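Run:
```python
from h import *
w=load('wrist');W=lambda p:np.array(p,float)+[-320,60]
a=px2w(w,W([(593,164),(683,163)]),.1125);b=px2w(w,W([(556,214),(718,213)]),.077)
d=np.array([.993,-.113]);print(a,b,'gap',(b.mean(0)-a.mean(0))[:2]@d)
# fallback narrow/mid check vs earlier scene_b
s=load('scene');o=load('scene_b')
S=lambda p:np.array(p)/5+[230,220]
print(track(o,s,S([116,240]),.1,(5,8)))
m=np.array([[(370,143)],[(450,126)]]).reshape(-1,2)/4+[245,200]
for p in m: print(track(o,s,p,.1125,(5,5)))
g=cv2.cvtColor(w['color'],cv2.COLOR_RGB2GRAY); print(g[200:285,300].tolist())
```

```text
[[0.59413485 0.22965179 0.1125    ]
 [0.59950138 0.2894127  0.1125    ]] [[0.64058995 0.19083329 0.077     ]
 [0.65293597 0.31829844 0.077     ]] gap 0.050156432310190076
(array([252.97521321, 268.10913555]), 0.9800043702125549, array([ 3.53960567e-04, -1.49915557e-04,  1.11022302e-16]))
(array([338.08023657, 236.10152953]), 0.9820994138717651, array([4.45633069e-04, 7.73741697e-05, 0.00000000e+00]))
(array([358.09431273, 232.15825383]), 0.9506539702415466, array([6.74462853e-04, 1.72470512e-05, 0.00000000e+00]))
[154, 154, 130, 96, 82, 79, 81, 80, 77, 78, 78, 80, 80, 79, 82, 90, 127, 150, 159, 158, 154, 152, 148, 139, 134, 143, 151, 152, 150, 147, 153, 153, 150, 151, 151, 153, 152, 154, 150, 150, 153, 153, 153, 150, 154, 152, 153, 152, 154, 148, 151, 150, 149, 152, 154, 151, 151, 149, 149, 151, 150, 150, 153, 156, 150, 150, 148, 138, 128, 125, 122, 120, 107, 96, 121, 139, 150, 149, 149, 148, 148, 148, 146, 146, 147]
```

```bash
python3 -c "
from h import *
print(workorder.job_done())"
```

```text
the job is handed in; nothing more can be done
None
```

I pushed the narrowest port's gate fully open first, then pushed the widest port's gate fully shut, and handed the job in at about 18 s with the arm clear of everything.

**Last checks, from the camera pictures:**
- **Narrow gate:** the gap between tab and frame measured 101 mm, where fully open is 100 mm. The push also stalled at about 13 N, as it would against the stop. The tab hadn't moved when I checked again at the end.
- **Wide gate:** the gap between tab and frame measured 50.2 mm, where fully shut is 50 mm, and its bore is covered.
- **Middle gate:** its tab is within 1 mm of where it was partway through the job.
- **Bystanders:** I didn't measure them separately. The jar, tape, offcut, glue and hammer handle look in place in the last pictures, and I felt no unexpected contact.

**What disagreed:**
- **Fingertips:** with the gripper shut, the pictures put the tips well behind the stated 17 mm ahead of the tool point. I lowered the tool by what the pictures showed, watching the force. The first push therefore caught only the top edge of the tab, so I lowered further and finished it.
- **Narrow gate's start:** the first view suggested it was shut, but it moved only about 41 mm, so it had probably started about 9 mm out.
- **Tool tilt:** the tool tilted up to about 7° while pressing against the narrow gate's stop.

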